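# Unlatch and open the drying bay's gate

### The job

Open the drying bay so that the ware can be taken out: press the latch's thumb lever down to lift the bar clear of its catch, and with the lever held down draw the gate out of the catch; then swing the gate wide open, to about a right angle, let the latch drop and take the hand away. Be gentle: never press or pull hard on the lever or the gate, do not fling the gate, and leave the pots standing around undisturbed.

Things in the scene. Friction and masses are not known exactly. Their poses are not given: they have to be found in the camera images.
- gate (a joint): hinge angle of the wooden gate, rad: 0 shut, grows as it opens, stop at 1.75. The upright hinge turns clockwise seen from above as it opens. The hinge is stiff (about 0.2 N m, so about 3 N at the lever) and stays where it is left.
- latch (a joint): angle of the latch rocker on the gate, rad: 0 down (falls back by its weight); 0.27 at its own stop, met only out of the catch. Pressing the thumb lever raises it, with 1 to 4 N at the pad; 0.1 rad is 6.5 mm at the pad. In the catch the rigid upper jaw stops it somewhere between 0.07 and 0.24 rad: press slowly until that is felt (6 to 8 N), ease up by half that force, and draw the gate out so.
- gate_panel: upright boarded gate, 222 mm wide, 18 mm thick, top edge 200 mm above the bench. Origin on the hinge line, level with the pad's top (168 mm above the bench). -y points along the gate from hinge to free end (boards from y = -6 to -228 mm), -x out of its front face (at x = -9 mm), the side it opens to; z up. Turns with the gate.
- thumb_lever: steel thumb pad out of the gate's front; turns with gate and latch. Origin at the centre of its flat top, at (-36, -65, 0) mm in the gate's frame; axes as the gate's with the latch down. Pad 50 mm along y; lip inside at x = -23 mm, gate's face at x = +27 mm, so 50 mm clear between them. A 7 mm high lip closes its end towards the hinge, y = +25 mm. The latch's pivot is 65 mm away along -y.
- latch_bar: flat steel bar on the gate's front, 132 mm long, 22 mm high, 10 mm thick, along -y from its pivot (the origin). Its end, past the gate's free edge, sits between the jaws of a dark steel catch: a lip in front and a rough stop above that grips the bar if pressed hard. It clears the lip once its end has risen 6 to 28 mm (catches differ; not measured) and meets the stop 2 to 4 mm higher.
- bay: open-topped wooden drying bay, fixed on the bench, 312 mm wide, 184 mm deep, sides 190 mm high. Origin on the bench under the hinge line, axes as the shut gate's (they do not turn with it). A post stands beside the hinge, y = +6 to +42 mm, and one at the latch end, y = -232 to -262 mm, both 205 mm high. The gate's front is turned away from the robot, give or take 0.4 rad.
- bowl: white bowl standing in the bay, 110 mm across, 50 mm high, origin at its foot
- cup: terracotta cup standing in the bay, 72 mm across, 80 mm high, origin at its foot
- jar: blue jar on the bench beside the bay, 70 mm across, 90 mm high, origin at its foot
- dish: terracotta bowl on the bench beyond the gate's sweep, 100 mm across, 40 mm high, origin at its foot
- lever_lip (a point): middle of the pad's upturned front lip (10 mm high above the pad, 50 mm long, 6 mm thick), 26 mm out from the pad's centre, half-way up; a fingertip pressing on the pad can draw the gate open by this lip

How it is judged:
On the way, in this order (a step that is already met when the one before it is completed fails the run):
1. the thumb lever is pressed and has lifted the bar while the gate is still shut (value of joint latch above 0.04 rad and value of joint gate below 0.03 rad and contact force between the fingers and thumb_lever above 0.5 N), for 0.1 s.
2. the gate is drawn out of the catch with the lever held down (value of joint gate above 0.08 rad and value of joint latch above 0.04 rad and contact force between the fingers and thumb_lever above 0.5 N), for 0.05 s.
At the end, for the whole second after the job is handed in: the gate stands still, open by more than 1.3 rad (75 degrees), and the latch has dropped (below 0.03 rad) (value of joint gate above 1.3 rad and velocity of joint gate between -0.05 and 0.05 rad/s and value of joint latch below 0.03 rad); the robot touches nothing.
It fails at once if the fingers press or pull on the gate or its latch with more than 20 N (contact force between the fingers and gate_panel above 20 N).
It fails at once if the gate is flung, faster than 2 rad/s (velocity of joint gate above 2 rad/s).
It fails at once if a pot is pushed more than 20 mm (distance of any of bowl, cup, jar, dish from where it was at the start of the episode above 0.02 m).
It also fails if it takes over 45 s, if anything falls off the work surface, if the arm or the gripper's body presses on something with over 40 N, if the wrist force passes 120 N, or if a joint passes its speed limit or range.

### The arm

A 6-joint arm with a two-finger parallel gripper is mounted at the origin on the work surface. World frame = base frame: x ahead of the robot, y to its left, z up, the work surface at z = 0. Lengths are in m, angles in rad, forces in N, time in s.
With the tool pointing down it reaches from about 0.275 to 0.725 m from the base axis. Payload 5.6 kg.
Tool frame: the origin (TCP) lies at the very end of the fingers, on their centre line; the grasp point (between the pads) lies 19 mm behind it; z points along the fingers, y is the line along which they close (so a half turn about z gives the same grasp; the last joint's range is limited). The gripper opens to 85 mm and grips with 20 to 120 N. Pads are 22 mm wide; open, the fingers measure 114 mm over their backs; the gripper's body (76 mm by 85 mm) begins 54 mm behind the grasp point. The pads swing forward as they close: fully open they stand 13 mm farther back than shut.
Start: joints at [-0.891, 0.255, 0.108, 0, -1.424, -0.285], TCP at [0.212, -0.508, 0.231] pointing down, gripper open.
Joint ranges: [-2.95, 2.95], [-1.21, 1.97], [-1.09, 1.5], [-2.87, 1.71], [-2.94, -0.07], [-3.05, 3.05]. Speed limits (rad/s): [2.57, 2.57, 3.14, 3.14, 3.14, 3.14].

### API

Orientations are given as a unit quaternion [w, x, y, z].
In Python, from cell import env, grab_frame, sign_off gives the robot as it stands.
- The arm moves only by the tool apply_moves, never from a script. Its argument "steps" is a list that holds one entry, the list of rows, each a list of 7 numbers: the opening, from -1 (shut) to 1 (fully open), so that 0 is half open, then the shift along the tool's x, y, z in mm, then the turn, a rotation vector about the tool's x, y, z in rad. A call has 1 to 5 rows; each row is the pose to reach, as a shift and turn from the pose commanded when the call began, along the tool's axes at that moment; what a row does not reach only later rows make up. A row lasts 1/8 s, in which the tool goes at most 62.5 mm and 10.7 degrees, less where a joint would pass 70% of its speed; a pose out of reach is approached as far as the arm can. A call with a gripper value outside its range is refused whole. The fingers move at their own pace and stop on an object; "grip_force" is the grip in N (left out, the last holds). Time passes only in rows, so rows that repeat a pose let the fingers close. It gives the time, the measured TCP pose, the force, the opening and the grip force at its end, in the units of the state.
- env.observe(): the state, without advancing time (a new reading comes with each control period).
- grab_frame(name): name is "scene" or "top" or "wrist"; returns a dict with "image" (400x640x3 uint8, red, green, blue), "intrinsics" (3x3 intrinsics, pixels), "k1" (the pictures are not rectified: a ray, as slopes to the right and down, at radius r is drawn at 1 + k1 r^2 times it, then the intrinsics apply), "origin" and "attitude" of the camera in the world; the wrist camera has in their place "hand_eye" (4x4, takes a point from camera to tool coordinates, whose origin is the TCP and whose axes are the flange's). Camera axes: x right, y up, looking along -z (the intrinsics and any distortion apply to the point x, -y, -z); pixel columns grow to the right and rows downward; lengths in m; the calibration is good to about 2 mm. A picture is of the moment at which its call begins: read the wrist's pose just before it. There is no depth.
- sign_off(): hands the job in; it is judged then, once.
The state is a dict: "t": time; "qpos": joint angles; "joint_vel": joint speeds; "joint_torque": joint torques, N m; "eef_pos": TCP position; "tcp_rot": TCP orientation; "contact_force": force on the tool from outside, world axes, zero at the start; "ft_torque": the same for the moment, N m; "finger_gap": finger opening in m; "grip_force": force on a finger pad.
Only numpy, scipy, OpenCV 4.12 (cv2) and the standard library are available. Lean on these libraries where they do the work, as an engineer would, in place of code of your own. Each camera call takes 0.05 s, during which the arm holds its last target. There are 200 camera calls.

## Working session

There is one attempt and no reset: what is moved stays moved. The work goes in short steps, Python scripts to look and compute and a tool call to move; the robot and the scene stay as the last step left them, time stands still between calls to the robot, and variables do not carry over. Pictures are saved under pics/ and viewed, at most 10 in all, crops included, and the job is handed in when it is done.

Besides the shell and the picture viewer there is one more tool, called in YAML: its name, and indented under it one key for each argument. apply_moves: Moves the arm, as the interface text tells. Its arguments: {"type":"object","properties":{"steps":{"type":"array","items":{"type":"array","items":{"type":"array","items":{"type":"number"}}}},"grip_force":{"type":"number"}},"required":["steps"]}

```bash
mkdir -p pics; ls; python3 - <<'E'
from cell import env, grab_frame
import cv2, json
print(env.observe())
for n in ("top","scene"):
    f=grab_frame(n); cv2.imwrite(f"pics/{n}0.png",f["image"][:,:,::-1])
    print(n,{k:v for k,v in f.items() if k!="image"})
E
```

```text
pics
{'t': 0.0, 'qpos': array([-8.91406242e-01,  2.55769122e-01,  1.06970724e-01, -4.91794592e-04,
       -1.42389417e+00, -2.84635885e-01]), 'joint_vel': array([ 0.00267871, -0.00155744,  0.00066436, -0.0004957 , -0.00119438,
       -0.00092192]), 'joint_torque': array([-1.09530891e-03, -3.86633921e+01,  2.37935686e+01,  5.36479086e+00,
       -5.93997975e-03, -7.40616724e-05]), 'eef_pos': array([ 0.211399  , -0.50719958,  0.23036814]), 'tcp_rot': array([-2.24009738e-04, -1.96062419e-01,  9.80590929e-01,  9.52838605e-04]), 'contact_force': array([-0.07634694,  0.07984646, -0.06893827]), 'ft_torque': array([-0.01358247, -0.01141829, -0.00094721]), 'grip_force': 0.0, 'finger_gap': 0.08501081085648422}
top {'intrinsics': array([[383.38401521,   0.        , 314.40807638],
       [  0.        , 383.38401521, 201.01153708],
       [  0.        ,   0.        ,   1.        ]]), 'k1': -0.057426541410509006, 'origin': array([0.4865052 , 0.12879706, 0.90282867]), 'attitude': array([ 0.71026747,  0.0115054 , -0.02479339, -0.70340105])}
scene {'intrinsics': array([[464.97857819,   0.        , 311.67575556],
       [  0.        , 464.97857819, 202.6975776 ],
       [  0.        ,   0.        ,   1.        ]]), 'k1': -0.06387781465350671, 'origin': array([1.05192282, 0.0352444 , 0.84118979]), 'attitude': array([0.72797981, 0.23834962, 0.19355312, 0.61300248])}
```

View pics/top0.png

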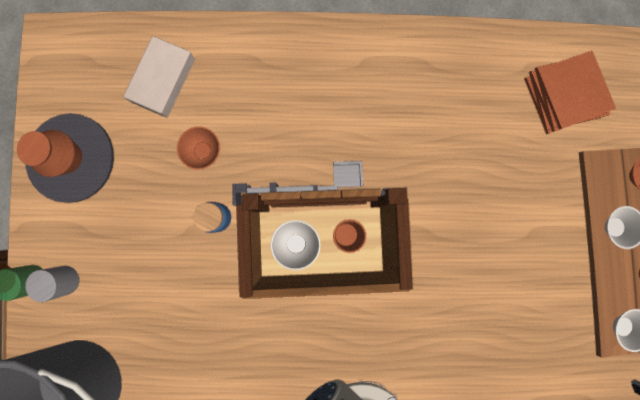

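View pics/scene0.png

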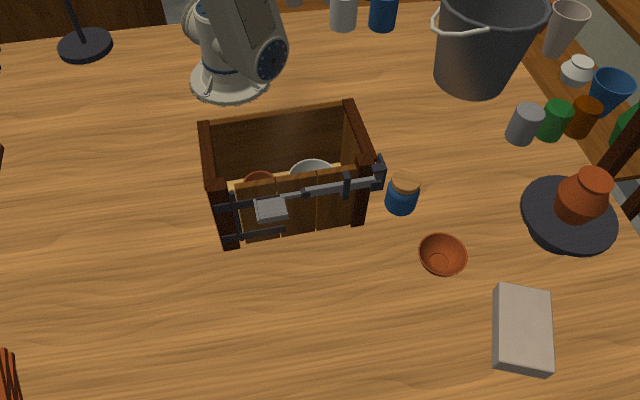

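The top view shows the gate on the far (+x) side of the bay, with the pad near (347,174), the hinge post near (396,195), and the catch near (239,193). The jar is at (212,217) and the dish at (198,148). Next I'll enlarge the gate area.

```bash
cat > h.py <<'E'
import numpy as np, cv2
from scipy.spatial.transform import Rotation as R
def quat(q): return R.from_quat([q[1],q[2],q[3],q[0]])
def ray(f,u,v):
    K=f["intrinsics"]; k=f["k1"]
    d=cv2.undistortPoints(np.array([[[u,v]]],float),K,np.array([k,0,0,0,0.]))[0,0]
    return quat(f["attitude"]).apply([d[0],-d[1],-1])
def onz(f,u,v,z):
    d=ray(f,u,v); o=f["origin"]; return o+d*(z-o[2])/d[2]
def proj(f,p):
    c=quat(f["attitude"]).inv().apply(np.asarray(p,float)-f["origin"])
    x,y=c[0]/-c[2],-c[1]/-c[2]; s=1+f["k1"]*(x*x+y*y); K=f["intrinsics"]
    return np.array([K[0,0]*x*s+K[0,2],K[1,1]*y*s+K[1,2]])
E
python3 - <<'E'
import cv2
a=cv2.imread("pics/top0.png")[150:225,225:425]; b=cv2.imread("pics/scene0.png")[140:260,190:400]
a=cv2.resize(a,(800,300),interpolation=cv2.INTER_CUBIC)
cv2.imwrite("pics/c1.png",a)
E
```

```text
(no output)
```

View pics/c1.png

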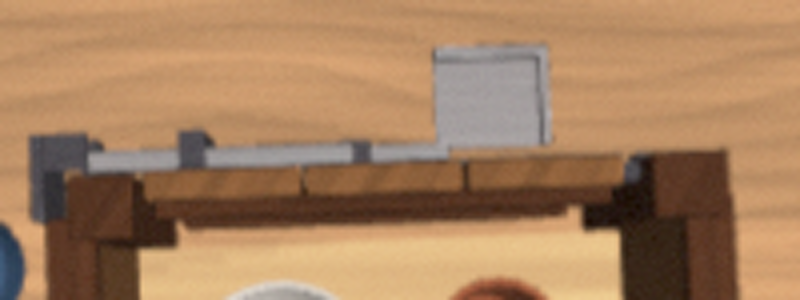

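```bash
python3 - <<'E'
from h import *; from cell import grab_frame
f=grab_frame("top"); g=lambda u,v,z:onz(f,225+(u-1.5)/4,150+(v-1.5)/4,z)
for n,u,v,z in [("lipL",433,47,.178),("lipR",549,45,.178),("padBR",550,147,.172),("padBL",437,147,.168),("postR",727,152,.205),("postL",655,153,.205),("gateH",622,155,.2),("gateMid",304,167,.2),("gateF",147,174,.2),("postFree1",68,178,.205),("postFree2",133,177,.205)]:
    print(n,g(u,v,z).round(4))
# fit pose: hinge (hx,hy), yaw: gate-frame -> world
from scipy.optimize import least_squares
obs=[((433,47),(-65,-90,10)),((549,45),(-65,-40,10)),((437,147),(-11,-90,0)),
 ((622,155),(-9,-6,32)),((727,152),(-9,42,37)),((655,153),(-9,6,37)),((68,178),(-9,-262,37)),((133,177),(-9,-232,37))]
obs=[((u-1.5)/4+225,(v-1.5)/4+150,p) for (u,v),p in obs]
def W(x,p):
    c,s=np.cos(x[2]),np.sin(x[2]); p=np.array(p)/1000
    return np.array([x[0]+c*p[0]-s*p[1],x[1]+s*p[0]+c*p[1],.168+p[2]])
def res(x,o=obs): return np.concatenate([proj(f,W(x,p))-[u,v] for u,v,p in o])
r=least_squares(res,[.5,-.05,3.1],loss="soft_l1"); print(r.x); print(res(r.x).reshape(-1,2).round(2))
for p in [(-36,-65,0),(-62,-65,5),(-9,-228,32)]: print(p,W(r.x,p).round(4))
print("jar",onz(f,212,217,.09),"dish",onz(f,198,148,.04))
s=grab_frame("scene");im=s["image"][:,:,::-1].copy()
for p in [(-62,-90,10),(-62,-40,10),(-11,-90,0),(-11,-40,0),(-9,42,37),(-9,-262,37),(-9,-228,32),(-9,-6,32),(-65,-90,10)]:
    cv2.circle(im,tuple(int(q*8) for q in proj(s,W(r.x,p))),8,(0,0,255),-1,shift=3)
cv2.imwrite("pics/s1.png",cv2.resize(im[130:260,190:400],None,fx=3.8,fy=3.8,interpolation=cv2.INTER_CUBIC))
E
```

```text
lipL [0.5999 0.0808 0.178 ]
lipR [0.6015 0.0253 0.178 ]
padBR [0.5532 0.0239 0.172 ]
padBL [0.5529 0.0779 0.168 ]
postR [ 0.5488 -0.0533  0.205 ]
postL [ 0.548  -0.0198  0.205 ]
gateH [ 0.5473 -0.0055  0.2   ]
gateMid [0.5402 0.1412 0.2   ]
gateF [0.5362 0.2132 0.2   ]
postFree1 [0.5336 0.2486 0.205 ]
postFree2 [0.5344 0.219  0.205 ]
[ 0.53874555 -0.01312592  3.19415881]
[[ 0.34  0.49]
 [-2.56 -0.04]
 [ 0.28  4.11]
 [ 0.61 -0.05]
 [ 0.72 -0.59]
 [-0.64 -0.04]
 [-0.22 -0.18]
 [-0.02 -0.63]]
(-36, -65, 0) [0.5713 0.0537 0.168 ]
(-62, -65, 5) [0.5972 0.055  0.173 ]
(-9, -228, 32) [0.5358 0.215  0.2   ]
jar [0.49224936 0.33021827 0.09      ] dish [0.64880191 0.37835985 0.04      ]
```

View pics/s1.png

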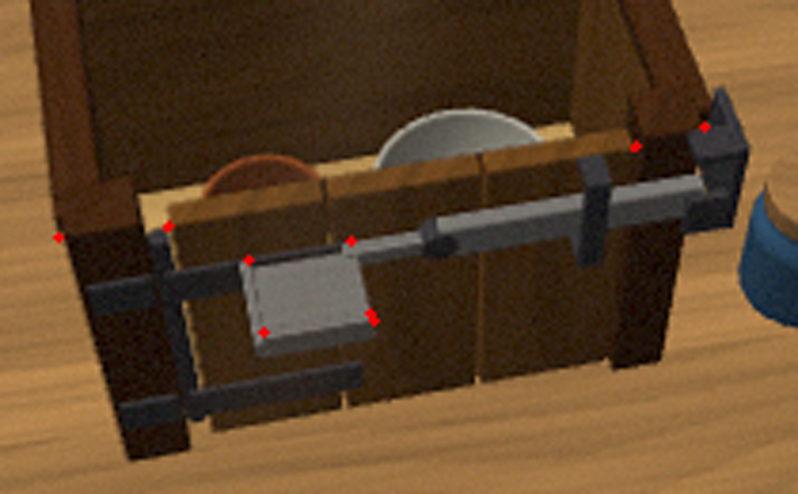

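The calibrated fit agrees in both views: hinge (0.539,-0.013), yaw 3.194, pad centre about (0.571,0.053,0.168). I'll close the fingers, rise and move over the pad.

```bash
cat >> h.py <<'E'
HX,HY,YAW=.5387,-.0131,3.194
def goal(p_lever,gate=0.,z=None):
    """lever-frame offset (mm) of the TCP -> world pos and tool rotation (tool y along hinge->free end, z down)"""
    a=YAW-gate; Rz=R.from_euler("z",a); p=np.array([-36+p_lever[0],-65+p_lever[1],p_lever[2]])/1000
    w=Rz.apply(p)+[HX,HY,.168]
    Y=Rz.apply([0,-1,0]); Z=np.array([0,0,-1.]); X=np.cross(Y,Z)
    return w,R.from_matrix(np.c_[X,Y,Z])
def rel(o,w,Rt):
    R0=quat(o["tcp_rot"]); return (R0.inv().apply(w-o["eef_pos"])*1000).round(1),(R0.inv()*Rt).as_rotvec().round(3)
def gateframe(o,gate=0.):
    p=R.from_euler("z",-(YAW-gate)).apply(o["eef_pos"]-[HX,HY,.168])*1000
    return (p-[-36,-65,0]).round(1)
E
python3 - <<'E'
from h import *; from cell import env
o=env.observe(); w,Rt=goal((-4,5,90)); print(w,rel(o,w,Rt))
E
```

```text
[0.57550208 0.04891296 0.258     ] (array([-550. ,  373.6,  -26.9]), array([ 0.001, -0.   ,  0.342]))
```

apply_moves:
  steps:
    - [[-1,0,0,-40,0,0,0],[-1,-100,68,-40,0,0,0.1],[-1,-550,374,-35,0,0,0.342],[-1,-550,374,-30,0,0,0.342],[-1,-550,374,-27,0,0,0.342]]

```text
t: 0.82
eef_pos: [0.3448, -0.3036, 0.2683]
tcp_rot: [0.0, -0.026, 1.0, 0.0]
contact_force: [1.3, -0.9, 0.5]
finger_gap: 0.0002
grip_force: 0.0
```

```bash
python3 - <<'E'
from h import *; from cell import env
o=env.observe(); w,Rt=goal((-4,5,80)); print(o["t"],o["eef_pos"],o["qpos"],o["finger_gap"],rel(o,w,Rt))
E
```

```text
0.825 [ 0.34482341 -0.30364609  0.26826964] [-3.79358789e-01  6.46498536e-02 -2.88643545e-02 -1.08623590e-04
 -1.47709431e+00 -1.14000924e+00] 0.00020876293001289764 (array([-248.5,  340.2,   20.3]), array([ 0.   ,  0.   , -0.001]))
```

apply_moves:
  steps:
    - [[-1,-248,340,0,0,0,0],[-1,-248,340,0,0,0,0],[-1,-248,340,0,0,0,0],[-1,-248,340,0,0,0,0],[-1,-248,340,0,0,0,0]]

```text
t: 1.45
eef_pos: [0.5155, -0.0415, 0.2684]
tcp_rot: [0.0, -0.027, 1.0, -0.0]
contact_force: [1.9, -0.6, 0.7]
finger_gap: -0.0001
grip_force: 0.0
```

apply_moves:
  steps:
    - [[-1,0,0,0,0,0,0],[-1,0,0,0,0,0,0],[-1,0,0,0,0,0,0]]

```text
t: 1.82
eef_pos: [0.5143, -0.0445, 0.2686]
tcp_rot: [0.0, -0.026, 1.0, -0.0]
contact_force: [0.6, 0.8, 0.2]
finger_gap: 0.0003
grip_force: 0.0
```

```bash
python3 - <<'E'
from h import *; from cell import env
o=env.observe(); w,Rt=goal((-4,5,40)); print(o["t"],o["eef_pos"],o["qpos"].round(2),rel(o,w,Rt),gateframe(o),o["contact_force"])
E
```

```text
1.825 [ 0.51432027 -0.04452914  0.26862968] [ 0.22  0.18  0.1   0.   -1.5  -1.74] (array([-65.9,  90.2,  60.6]), array([-0.   ,  0.   , -0.001])) [ 62.   95.1 100.6] [0.57587219 0.76077895 0.24838928]
```

Joint 6 would come near its range in the swing, so I'll turn the tool back by a quarter turn so that its x axis lies along the gate.

apply_moves:
  steps:
    - [[-1,-66,90,20,0,0,-0.18],[-1,-66,90,20,0,0,-0.36],[-1,-66,90,20,0,0,-0.54],[-1,-66,90,20,0,0,-0.72],[-1,-66,90,20,0,0,-0.9]]

```text
t: 2.45
eef_pos: [0.5758, 0.0486, 0.2486]
tcp_rot: [0.0, -0.46, 0.888, -0.0]
contact_force: [0.4, 0.3, 0.7]
finger_gap: 0.0001
grip_force: 0.0
```

apply_moves:
  steps:
    - [[-1,0,0,0,0,0,-0.17],[-1,0,0,0,0,0,-0.34],[-1,0,0,0,0,0,-0.51],[-1,0,0,0,0,0,-0.67],[-1,0,0,0,0,0,-0.67]]

```text
t: 3.08
eef_pos: [0.5758, 0.0487, 0.2487]
tcp_rot: [-0.0, 0.724, -0.69, 0.0]
contact_force: [-0.3, 0.5, -0.6]
finger_gap: -0.0002
grip_force: 0.0
```

```bash
python3 - <<'E'
from h import *; from cell import env,grab_frame
o=env.observe(); w,Rt=goal((1,5,25)); Rt=Rt*R.from_rotvec([0,0,-np.pi/2]); print(o["t"],o["eef_pos"],o["qpos"].round(2),rel(o,w,Rt),gateframe(o),o["contact_force"])
f=grab_frame("wrist"); print(f["hand_eye"].round(4).tolist())
s=grab_frame("scene"); a=f["image"][:,:,::-1]; b=cv2.resize(s["image"][40:240,190:430,::-1],(480,400))
cv2.imwrite("pics/w2.png",np.hstack([cv2.resize(a,(320,200)),cv2.resize(b,(480,400))[:200]]) if 0 else cv2.copyMakeBorder(b,0,0,0,0,0))
E
```

```text
3.075 [0.57576976 0.04867048 0.24874401] [ 0.35  0.31  0.22  0.   -1.49 -0.31] (array([-0.2,  5.3, 55.7]), array([-0.001,  0.   , -0.003])) [-4.3  5.3 80.7] [-0.30449204  0.52521559 -0.59425701]
[[-0.0014, 0.9528, 0.3037, 0.0774], [1.0, 0.0014, 0.0001, 0.0004], [-0.0003, 0.3037, -0.9528, -0.1425], [0.0, 0.0, 0.0, 1.0]]
```

View pics/w2.png

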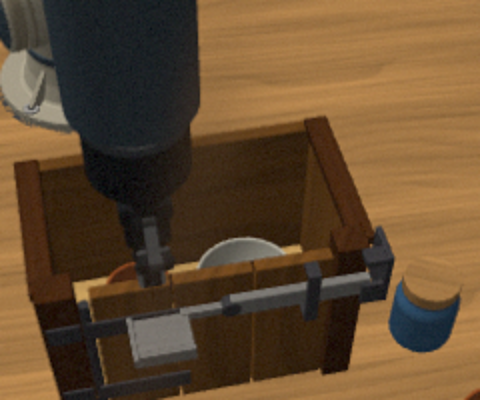

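The tip hangs over the pad and the fingers look slim against it. I'll descend to about 8 mm above the pad.

apply_moves:
  steps:
    - [[-1,0,5,30,0,0,0],[-1,0,5,55,0,0,0],[-1,0,5,66,0,0,0],[-1,0,5,72,0,0,0],[-1,0,5,72,0,0,0]]

```text
t: 3.8
eef_pos: [0.5713, 0.0495, 0.1767]
tcp_rot: [-0.0, 0.725, -0.689, 0.0]
contact_force: [0.3, -0.2, 0.7]
finger_gap: -0.0
grip_force: 0.0
```

```bash
python3 - <<'E'
from h import *; from cell import env,grab_frame
o=env.observe(); print(gateframe(o),o["contact_force"])
f=grab_frame("top"); s=grab_frame("scene"); print(proj(f,o["eef_pos"]),proj(s,o["eef_pos"]))
a=cv2.resize(s["image"][160:230,220:340,::-1],(720,420),interpolation=cv2.INTER_CUBIC)
cv2.imwrite("pics/s3.png",a)
E
```

```text
[0.2 4.2 8.7] [ 0.28425653 -0.17128567  0.73448758]
[349.12514156 176.56444314] [268.27029459 203.65702082]
```

View pics/s3.png

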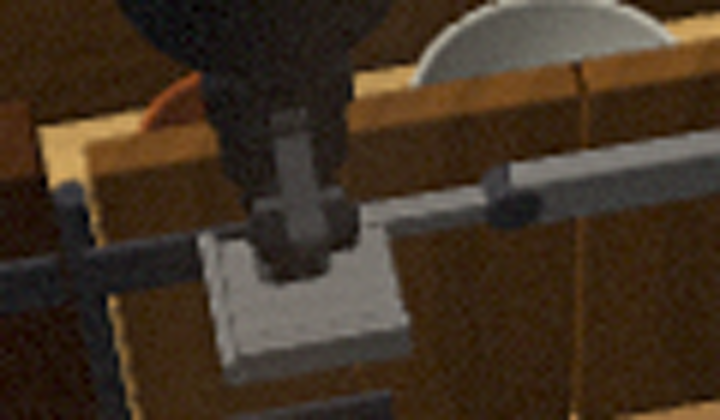

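The tip is over the middle of the pad, clear of the gate and both lips. Pressing slowly now.

apply_moves:
  steps:
    - [[-1,0,0,3,0,0,0],[-1,0,0,5,0,0,0],[-1,0,0,7,0,0,0],[-1,0,0,8,0,0,0],[-1,0,0,9,0,0,0]]

```text
t: 4.53
eef_pos: [0.571, 0.0495, 0.1676]
tcp_rot: [-0.0, 0.725, -0.688, 0.0]
contact_force: [-0.9, -0.1, 2.5]
finger_gap: -0.0002
grip_force: 1.2
```

apply_moves:
  steps:
    - [[-1,0,0,0.7,0,0,0],[-1,0,0,1.4,0,0,0],[-1,0,0,2.1,0,0,0]]

```text
t: 4.9
eef_pos: [0.571, 0.0495, 0.1653]
tcp_rot: [-0.0, 0.725, -0.688, 0.0]
contact_force: [-1.3, -0.5, 2.1]
finger_gap: -0.0002
grip_force: 1.2
```

apply_moves:
  steps:
    - [[-1,0,0,0.7,0,0,0],[-1,0,0,1.4,0,0,0],[-1,0,0,2.0,0,0,0]]

```text
t: 5.28
eef_pos: [0.571, 0.0495, 0.1632]
tcp_rot: [0.0, 0.725, -0.688, 0.0]
contact_force: [-1.3, -0.2, 2.2]
finger_gap: 0.0002
grip_force: 1.2
```

apply_moves:
  steps:
    - [[-1,0,0,0.6,0,0,0],[-1,0,0,1.2,0,0,0]]

```text
t: 5.52
eef_pos: [0.571, 0.0495, 0.162]
tcp_rot: [-0.0, 0.725, -0.688, 0.0]
contact_force: [-1.7, 0.2, 2.7]
finger_gap: 0.0003
grip_force: 1.2
```

apply_moves:
  steps:
    - [[-1,0,0,0.6,0,0,0],[-1,0,0,1.2,0,0,0]]

```text
t: 5.78
eef_pos: [0.571, 0.0496, 0.1608]
tcp_rot: [-0.0, 0.725, -0.688, -0.0]
contact_force: [-0.9, -0.7, 3.7]
finger_gap: 0.0003
grip_force: 1.2
```

apply_moves:
  steps:
    - [[-1,0,0,0.6,0,0,0],[-1,0,0,0.6,0,0,0]]

```text
t: 6.02
eef_pos: [0.571, 0.0496, 0.1602]
tcp_rot: [-0.0, 0.725, -0.688, -0.0]
contact_force: [-1.0, 0.4, 2.0]
finger_gap: 0.0
grip_force: 0.9
```

apply_moves:
  steps:
    - [[-1,0,0,0.6,0,0,0],[-1,0,0,0.6,0,0,0]]

```text
t: 6.28
eef_pos: [0.571, 0.0497, 0.1596]
tcp_rot: [-0.0, 0.725, -0.688, -0.0]
contact_force: [-0.8, 1.3, 1.2]
finger_gap: -0.0001
grip_force: 0.9
```

apply_moves:
  steps:
    - [[-1,0,0,0.6,0,0,0],[-1,0,0,0.6,0,0,0]]

```text
t: 6.52
eef_pos: [0.571, 0.0497, 0.159]
tcp_rot: [-0.0, 0.725, -0.688, -0.0]
contact_force: [-0.8, 1.1, 2.4]
finger_gap: -0.0001
grip_force: 0.8
```

apply_moves:
  steps:
    - [[-1,0,0,0.6,0,0,0],[-1,0,0,0.6,0,0,0]]

```text
t: 6.78
eef_pos: [0.571, 0.0496, 0.1584]
tcp_rot: [-0.0, 0.725, -0.688, 0.0]
contact_force: [-0.2, 0.6, 1.6]
finger_gap: 0.0002
grip_force: 0.8
```

apply_moves:
  steps:
    - [[-1,0,0,0.6,0,0,0],[-1,0,0,0.6,0,0,0]]

```text
t: 7.02
eef_pos: [0.5711, 0.0496, 0.1578]
tcp_rot: [-0.0, 0.725, -0.688, 0.0]
contact_force: [-0.4, 0.5, 1.7]
finger_gap: 0.0001
grip_force: 0.9
```

apply_moves:
  steps:
    - [[-1,0,0,0.6,0,0,0],[-1,0,0,0.6,0,0,0]]

```text
t: 7.28
eef_pos: [0.5711, 0.0496, 0.1572]
tcp_rot: [-0.0, 0.725, -0.688, 0.0]
contact_force: [-0.1, 1.2, 1.9]
finger_gap: -0.0004
grip_force: 0.9
```

apply_moves:
  steps:
    - [[-1,0,0,0.6,0,0,0],[-1,0,0,0.6,0,0,0]]

```text
t: 7.52
eef_pos: [0.5711, 0.0496, 0.1566]
tcp_rot: [-0.0, 0.725, -0.688, 0.0]
contact_force: [0.7, 1.1, 2.6]
finger_gap: 0.0003
grip_force: 0.9
```

apply_moves:
  steps:
    - [[-1,0,0,0.6,0,0,0],[-1,0,0,0.6,0,0,0]]

```text
t: 7.78
eef_pos: [0.5711, 0.0496, 0.1561]
tcp_rot: [-0.0, 0.725, -0.688, 0.0]
contact_force: [-0.5, 0.6, 2.3]
finger_gap: 0.0
grip_force: 1.2
```

apply_moves:
  steps:
    - [[-1,0,0,0.6,0,0,0],[-1,0,0,0.6,0,0,0]]

```text
t: 8.02
eef_pos: [0.5711, 0.0496, 0.156]
tcp_rot: [-0.0, 0.725, -0.688, 0.0]
contact_force: [-1.5, 2.0, 5.8]
finger_gap: 0.0
grip_force: 2.4
```

The stop is felt at 5.8 N. I'll ease up by half that force.

apply_moves:
  steps:
    - [[-1,0,0,0.2,0,0,0],[-1,0,0,0.2,0,0,0]]

```text
t: 8.28
eef_pos: [0.5712, 0.0496, 0.1559]
tcp_rot: [-0.0, 0.725, -0.688, 0.0]
contact_force: [-1.0, 1.8, 5.6]
finger_gap: -0.0002
grip_force: 2.8
```

apply_moves:
  steps:
    - [[-1,0,0,-0.5,0,0,0],[-1,0,0,-0.5,0,0,0],[-1,0,0,-0.5,0,0,0]]

```text
t: 8.65
eef_pos: [0.5711, 0.0496, 0.156]
tcp_rot: [-0.0, 0.725, -0.688, 0.0]
contact_force: [0.2, 3.1, 5.5]
finger_gap: -0.0001
grip_force: 2.4
```

```bash
python3 - <<'E'
from h import *; from cell import env
o=env.observe(); print(gateframe(o),o["contact_force"]); p=gateframe(o)
R0=quat(o["tcp_rot"])
for g in (0,.05,.1,.15,.2,.25,.3): # finger against lip: offset x -7
    w,_=goal((-7,p[1],p[2]),g); print(g,(R0.inv().apply(w-o["eef_pos"])*1000).round(1))
E
```

```text
[  0.3   4.1 -12. ] [0.23782405 3.0912189  5.46566906]
0 [ 0.  -7.3 -0. ]
0.05 [  2.3 -10.3  -0. ]
0.1 [  4.6 -13.2  -0. ]
0.15 [  7.1 -16.   -0. ]
0.2 [  9.8 -18.6  -0. ]
0.25 [ 12.6 -21.1   0. ]
0.3 [ 15.5 -23.4   0. ]
```

apply_moves:
  steps:
    - [[-1,0,0,-0.4,0,0,0],[-1,0,0,-0.4,0,0,0]]

```text
t: 8.9
eef_pos: [0.5711, 0.0496, 0.1561]
tcp_rot: [-0.0, 0.725, -0.688, 0.0]
contact_force: [0.2, 1.7, 3.2]
finger_gap: 0.0001
grip_force: 1.7
```

```bash
python3 - <<'E'
from h import *; from cell import env
o=env.observe(); print(gateframe(o),o["contact_force"],o["eef_pos"])
E
```

```text
[  0.4   4.1 -11.9] [0.18088713 1.73893474 3.15809255] [0.57107233 0.04962584 0.15609962]
```

Eased to 3.2 N. Drawing the gate out gently.

apply_moves:
  steps:
    - [[-1,0,-2,0,0,0,0],[-1,0,-4,0,0,0,0],[-1,0,-6,0,0,0,0],[-1,0,-7,0,0,0,0],[-1,0.5,-8,0,0,0,0]]

```text
t: 9.52
eef_pos: [0.5781, 0.0488, 0.1558]
tcp_rot: [0.001, 0.725, -0.689, -0.0]
contact_force: [-2.9, -0.1, 3.6]
finger_gap: 0.0004
grip_force: 2.2
```

apply_moves:
  steps:
    - [[-1,0.5,-1.5,0,0,0,0],[-1,1,-3,0,0,0,0],[-1,2,-4.5,0,0,0,0],[-1,3,-6,0,0,0,0]]

```text
t: 10.02
eef_pos: [0.5846, 0.047, 0.1557]
tcp_rot: [0.0, 0.725, -0.688, -0.001]
contact_force: [-4.8, 1.6, 2.2]
finger_gap: 0.0001
grip_force: 2.9
```

```bash
python3 - <<'E'
from h import *; from cell import env,grab_frame
o=env.observe(); print(gateframe(o),o["contact_force"],o["eef_pos"])
f=grab_frame("top"); s=grab_frame("scene")
a=cv2.resize(f["image"][150:225,225:425,::-1],(800,300),interpolation=cv2.INTER_CUBIC)
b=cv2.resize(s["image"][150:225,215:415,::-1],(800,300),interpolation=cv2.INTER_CUBIC)
cv2.imwrite("pics/s4.png",np.vstack([a,b]))
E
```

```text
[-13.    7.4 -12.3] [-4.80273165  1.62277309  2.19934622] [0.58463467 0.04696342 0.15573209]
```

View pics/s4.png

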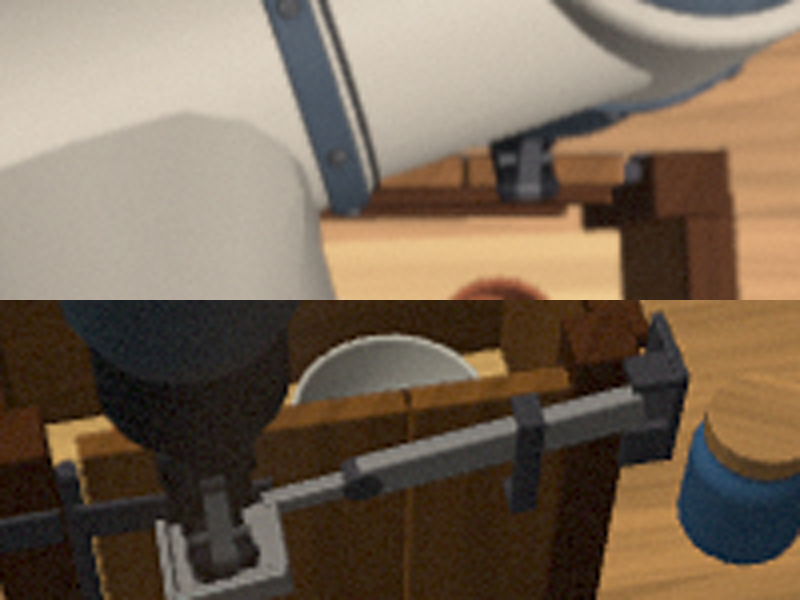

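The scene view shows the finger at the lip, with the bar raised and its end at the catch mouth. The pull is low at 5 N, so I'll go on drawing.

apply_moves:
  steps:
    - [[-1,0.7,-1.3,0,0,0,0],[-1,1.5,-2.5,0,0,0,0],[-1,2,-3.5,0,0,0,0]]

```text
t: 10.5
eef_pos: [0.5878, 0.0441, 0.1557]
tcp_rot: [0.001, 0.725, -0.689, -0.0]
contact_force: [-6.3, -2.4, 2.1]
finger_gap: 0.0002
grip_force: 4.3
```

```bash
cat >> h.py <<'E'
def gatept(p,g):
    return R.from_euler("z",YAW-g).apply(np.array(p)/1000)+[HX,HY,.168]
def est(s,ref="pics/scene0.png"):
    """gate angle from the shift of points on the gate front between the reference scene picture and now"""
    a=cv2.imread(ref,0); b=cv2.cvtColor(s["image"],cv2.COLOR_RGB2GRAY)
    P=[(-9,y,z) for y in (-150,-170,-190,-205,-220) for z in (32,-35,-60,-90)]+[(-9,-157,-70),(-9,-110,-60)]
    q=np.float32([proj(s,gatept(p,0)) for p in P])[:,None]
    n,st,e=cv2.calcOpticalFlowPyrLK(a,b,q,None,winSize=(15,15),maxLevel=2)
    from scipy.optimize import minimize_scalar
    out=[]
    for p,q0,q1,k in zip(P,q[:,0],n[:,0],st[:,0]):
        if not k: continue
        J=(proj(s,gatept(p,.02))-proj(s,gatept(p,0)))/.02
        d=q1-q0; out.append(d@J/(J@J))
    return np.round(out,3),np.median(out)
E
python3 - <<'E'
from h import *; from cell import env,grab_frame
o=env.observe(); print(gateframe(o),o["contact_force"],o["eef_pos"])
s=grab_frame("scene"); print(est(s)); cv2.imwrite("pics/s5.png",cv2.resize(s["image"][140:230,220:400,::-1],(800,400),interpolation=cv2.INTER_CUBIC))
E
```

```text
[-16.1  10.4 -12.3] [-6.2797021  -2.43799675  2.07925399] [0.5878274  0.04414007 0.15574018]
(array([0.081, 0.066, 0.093, 0.095, 0.077, 0.051, 0.05 , 0.097, 0.077,
       0.039, 0.079, 0.074, 0.076, 0.032, 0.074, 0.04 , 0.09 , 0.022,
       0.074, 0.064, 0.004, 0.104]), np.float64(0.07420922181868603))
```

View pics/s5.png

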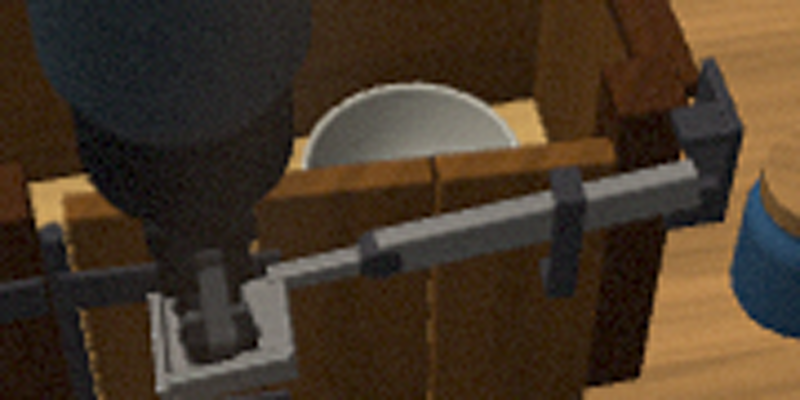

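The gate is at about 0.075 rad and the bar end is passing out in front of the catch. I'll go on along the arc, turning the tool with the gate.

```bash
cat > plan.py <<'E'
import sys
from h import *; from cell import env,grab_frame
o=env.observe(); g0=float(sys.argv[1]) if len(sys.argv)>1 and sys.argv[1]!="-" else est(grab_frame("scene"))[1]
p=gateframe(o,g0); print("t",o["t"],"g",g0,"lever offs",p,"F in gate",R.from_euler("z",-(YAW-g0)).apply(o["contact_force"]).round(1),"q6",o["qpos"][5].round(2))
off=[float(x) for x in sys.argv[2].split(",")] if len(sys.argv)>2 else p
R0=quat(o["tcp_rot"])
for d in map(float,(sys.argv[3] if len(sys.argv)>3 else "0.05,.1,.15,.2,.25,.3").split(",")):
    w,_=goal(off,g0+d); print(d,(R0.inv().apply(w-o["eef_pos"])*1000).round(1))
E
python3 plan.py .075
```

```text
t 10.55 g 0.075 lever offs [-11.9   6.8 -12.3] F in gate [5.2 2.7 1.9] q6 -0.29
0.05 [ 2.7 -2.6  0. ]
0.1 [ 5.5 -5.2  0. ]
0.15 [ 8.4 -7.5  0. ]
0.2 [11.4 -9.8  0. ]
0.25 [ 14.6 -11.9   0. ]
0.3 [ 17.8 -13.8   0. ]
```

apply_moves:
  steps:
    - [[-1,2,-2,0,0,0,0.04],[-1,4,-4,0,0,0,0.07],[-1,6.5,-6,0,0,0,0.11],[-1,9,-8,0,0,0,0.15],[-1,11.5,-10,0,0,0,0.2]]

```text
t: 11.18
eef_pos: [0.5981, 0.0334, 0.1556]
tcp_rot: [-0.002, -0.652, 0.758, 0.001]
contact_force: [-6.5, -1.5, 2.8]
finger_gap: -0.0002
grip_force: 4.2
```

```bash
python3 plan.py -
```

```text
t 11.175 g 0.2510024460844277 lever offs [-13.    7.7 -12.4] F in gate [6.1 2.8 2.8] q6 -0.47
0.05 [ 2.6 -2.6 -0. ]
0.1 [ 5.4 -5.2 -0.1]
0.15 [ 8.3 -7.6 -0.1]
0.2 [11.3 -9.8 -0.1]
0.25 [ 14.5 -11.9  -0.1]
0.3 [ 17.7 -13.9  -0.1]
```

apply_moves:
  steps:
    - [[-1,3,-3,0,0,0,0.06],[-1,6.5,-6,0,0,0,0.12],[-1,10,-9,0,0,0,0.18],[-1,14,-11.5,0,0,0,0.24],[-1,18,-14,0,0,0,0.3]]

```text
t: 11.85
eef_pos: [0.6091, 0.014, 0.1554]
tcp_rot: [-0.001, -0.531, 0.847, 0.001]
contact_force: [-7.3, 1.2, 2.2]
finger_gap: 0.0001
grip_force: 4.2
```

apply_moves:
  steps:
    - [[-1,3,-3,0,0,0,0.06],[-1,6.5,-6,0,0,0,0.12],[-1,10,-9,0,0,0,0.18],[-1,14,-11.5,0,0,0,0.24],[-1,18,-14,0,0,0,0.3]]

```text
t: 12.48
eef_pos: [0.6139, -0.0076, 0.1552]
tcp_rot: [-0.001, -0.399, 0.917, 0.001]
contact_force: [-7.1, 2.7, 2.5]
finger_gap: -0.0001
grip_force: 4.3
```

```bash
python3 - <<'E'
from h import *; from cell import env
o=env.observe()
from scipy.optimize import brentq
g=brentq(lambda g:gateframe(o,g)[0]+12.5,0,1.7,xtol=1e-3); print("g from x offset",g,gateframe(o,g),o["contact_force"],o["qpos"].round(2))
E
python3 plan.py .85
```

```text
g from x offset 0.8516677937441308 [-12.5   7.3 -12.8] [-7.07414946  2.66463369  2.51292449] [ 0.24  0.41  0.14 -0.   -1.3  -0.99]
t 12.475 g 0.85 lever offs [-12.6   7.4 -12.8] F in gate [6.8 3.2 2.5] q6 -0.99
0.05 [ 2.7 -2.7 -0. ]
0.1 [ 5.4 -5.3 -0. ]
0.15 [ 8.3 -7.7 -0. ]
0.2 [ 11.3 -10.   -0. ]
0.25 [ 14.5 -12.1  -0. ]
0.3 [ 17.7 -14.   -0. ]
```

apply_moves:
  steps:
    - [[-1,3,-3,0,0,0,0.06],[-1,6.5,-6,0,0,0,0.12],[-1,10,-9,0,0,0,0.18],[-1,14,-11.5,0,0,0,0.24],[-1,18,-14,0,0,0,0.3]]

```text
t: 13.1
eef_pos: [0.6122, -0.0296, 0.1552]
tcp_rot: [-0.001, -0.258, 0.966, 0.002]
contact_force: [-7.3, 5.9, 1.7]
finger_gap: 0.0001
grip_force: 4.3
```

apply_moves:
  steps:
    - [[-1,3,-3,0,0,0,0.06],[-1,6.5,-6,0,0,0,0.12],[-1,10,-9,0,0,0,0.18],[-1,14,-11.5,0,0,0,0.24],[-1,19,-15,0,0,0,0.32]]

```text
t: 13.72
eef_pos: [0.6036, -0.0512, 0.1552]
tcp_rot: [-0.001, -0.1, 0.995, 0.002]
contact_force: [-6.8, 8.4, 1.8]
finger_gap: 0.0001
grip_force: 5.0
```

```bash
python3 plan.py 1.48; python3 - <<'E'
from h import *; from cell import env,grab_frame
s=grab_frame("scene"); im=s["image"][:,:,::-1].copy()
for g,c in ((1.3,(0,255,255)),(1.5,(0,0,255))):
  for p in [(-9,-6,32),(-9,-228,32)]:
    cv2.circle(im,tuple(int(q*8) for q in proj(s,gatept(p,g))),10,c,-1,shift=3)
cv2.imwrite("pics/s6.png",cv2.resize(im[100:350,150:400],(600,600)))
E
```

```text
t 13.725 g 1.48 lever offs [-10.9   6.2 -12.8] F in gate [9.2 5.6 1.8] q6 -1.54
0.05 [ 2.6 -2.7  0. ]
0.1 [ 5.3 -5.3  0. ]
0.15 [ 8.2 -7.8 -0. ]
0.2 [ 11.1 -10.1  -0. ]
0.25 [ 14.2 -12.3  -0. ]
0.3 [ 17.4 -14.3  -0. ]
```

View pics/s6.png

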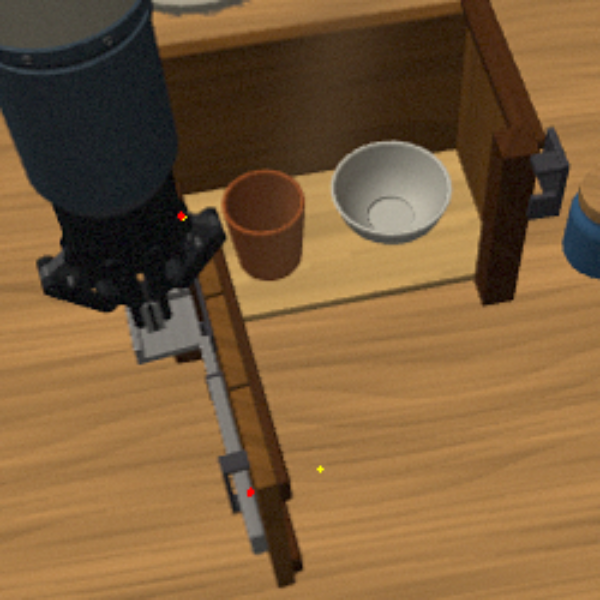

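The gate's front edge lies on the 1.5 rad marker. I'll back the finger off the lip and lift slowly so the latch drops with it.

apply_moves:
  steps:
    - [[-1,0,3,0,0,0,0],[-1,0,6,0,0,0,0],[-1,0,9,0,0,0,0],[-1,0,9,-3,0,0,0],[-1,0,9,-6,0,0,0]]

```text
t: 14.4
eef_pos: [0.6026, -0.0442, 0.1623]
tcp_rot: [0.0, -0.101, 0.995, 0.0]
contact_force: [-0.7, 0.5, 1.5]
finger_gap: -0.0
grip_force: 0.7
```

apply_moves:
  steps:
    - [[-1,0,0,-3,0,0,0],[-1,0,0,-6,0,0,0],[-1,0,0,-9,0,0,0],[-1,0,0,-15,0,0,0],[-1,0,0,-25,0,0,0]]

```text
t: 15.02
eef_pos: [0.6024, -0.0446, 0.1873]
tcp_rot: [-0.0, -0.101, 0.995, -0.0]
contact_force: [0.5, 0.3, 0.1]
finger_gap: 0.0002
grip_force: 0.0
```

apply_moves:
  steps:
    - [[-1,0,0,-30,0,0,0],[-1,0,0,-60,0,0,0],[-1,0,0,-100,0,0,0],[-1,0,0,-120,0,0,0],[-1,0,0,-120,0,0,0]]

```text
t: 15.65
eef_pos: [0.6033, -0.0446, 0.3096]
tcp_rot: [0.002, -0.101, 0.995, -0.0]
contact_force: [0.8, 0.3, -0.3]
finger_gap: -0.0001
grip_force: 0.0
```

```bash
python3 - <<'E'
from h import *; from cell import env,grab_frame
o=env.observe(); print(o["t"],o["eef_pos"],o["contact_force"])
s=grab_frame("scene"); im=s["image"][:,:,::-1].copy()
for g,c in ((1.3,(0,255,255)),(1.5,(0,0,255))):
    cv2.circle(im,tuple(int(q*8) for q in proj(s,gatept((-9,-228,32),g))),10,c,-1,shift=3)
cv2.imwrite("pics/s7.png",cv2.resize(im[100:350,150:500],(784,560)))
E
```

```text
15.65 [ 0.60328083 -0.04464234  0.30963289] [ 0.81275019  0.25986726 -0.26723086]
```

View pics/s7.png

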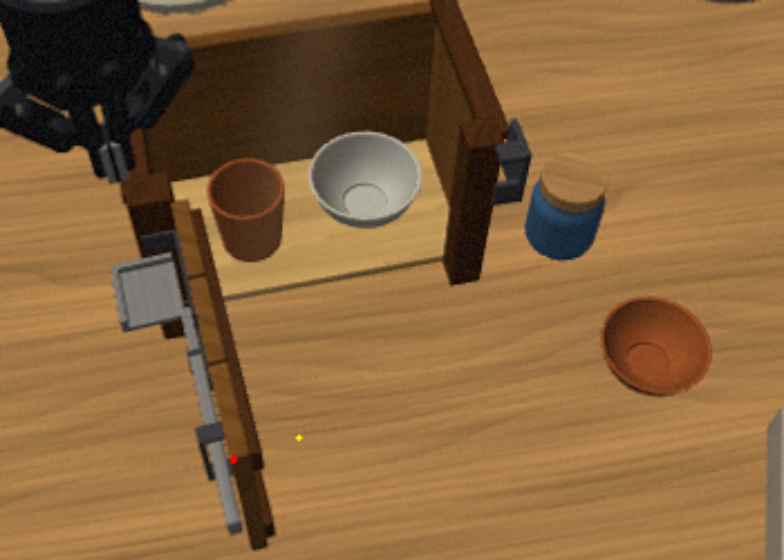

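The gate stands at about 1.5 rad, with its free edge on the red marker at (234,459). The latch is down, the pots are undisturbed and the hand is clear at z = 0.31, so I'm handing in.

```bash
python3 -c "
from cell import sign_off; print(sign_off())"
```

```text
the job is handed in; nothing more can be done
None
```

I handed the job in at about 16 s: the gate stands open at about 1.5 rad, the latch has dropped, the pots are undisturbed and the hand is clear; no verdict was returned.

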